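# Park the sprung keeper arm of the book cradle behind its catch

### The arm

A 7-joint arm with a two-finger parallel gripper is mounted at the origin on the work surface; the furniture and walls round the work are solid. World frame = base frame: x ahead of the robot, y to its left, z up, the work surface at z = 0. Lengths are in m, angles in rad, forces in N, time in s.
With the tool pointing down it reaches from about 0.425 to 0.875 m from the base axis. Payload 4.7 kg.
Tool frame: the origin (TCP) lies between the finger pads; the fingertips stand 14 mm ahead of it and the grasp point (between the pads) lies 5 mm behind it (env.nose_length is the z of the fingertips in the tool frame, in m); z points along the fingers, y is the line along which they close (so a half turn about z gives the same grasp; the last joint's range is limited). The gripper opens to 87 mm and grips with 3 to 60 N. Pads are 19 mm wide; open, the fingers measure 117 mm over their backs; the gripper's body (75 mm by 190 mm) begins 51 mm behind the grasp point.
Start: joints at [0.014, 0.321, -0.07, 1.45, 0.023, 1.371, -0.057], TCP at [0.65, -0, 0.237] pointing down, gripper open.
Joint ranges: [-2.86, 2.86], [-0.3, 2.09], [-1.38, 1.24], [0.06, 2.45], [-1.56, 4.7], [0.09, 2.05], [-2.69, 2.69]. Speed limits (rad/s): [2.57, 2.57, 3.14, 3.14, 3.14, 3.14, 3.14].

### API

Orientations are given as a 3x3 rotation matrix whose columns are the frame's x, y, z axes.
In Python, from cell import env gives the robot as it stands. The module is installed in compiled form; this text tells all that it offers.
- The arm moves only by the tool drive_tool, never from a script. Its argument "increments" is one flat list of numbers, 7 for each row, row after row: the shift along the tool's x, y, z in units of 25 mm (1.0 is 25 mm), then the turn, a rotation vector about the tool's x, y, z in units of 6 degrees (1.0 is 6 degrees), then the finger opening in mm, from 0 to 87. A call has 1 to 12 rows; each row is the pose to reach, as a shift and turn from the pose commanded when the call began, along the tool's axes at that moment; what a row does not reach only later rows make up. A row lasts 1/10 s, in which the tool goes at most 50 mm and 8.59 degrees, less where a joint would pass 70% of its speed; a pose out of reach is approached as far as the arm can. A call with a gripper value outside its range is refused whole. The fingers move at their own pace and stop on an object; the grip force is fixed at half the most. Time passes only in rows, so rows that repeat a pose let the fingers close. It gives the time, the measured TCP pose, the force, the opening and the grip force at its end, in the units of the state.
- env.read_state(): the state, without advancing time (a new reading comes with each control period).
- env.snapshot(name): name is "scene" or "side" or "wrist"; returns the picture (420x560x3 uint8, red, green, blue); there is no depth.
- env.calibration(name): a dict with "fx", "fy", "cx", "cy" (pixels), "rvec" (rotation vector, rad) and "tvec" (3), from world to camera coordinates, as OpenCV has them. Camera axes: x right, y down, z forward; pixel columns grow to the right and rows downward; lengths in m; the calibration is good to about 2 mm. A picture is of the moment at which its call begins: read the wrist's pose just before it. calibration takes no time and is no camera call; for the wrist camera it gives the pose at the moment of the call.
- env.job_done(): hands the job in; it is judged then, once.
The state is a dict: "clock": time; "joint_pos": joint angles; "qd": joint speeds; "joint_torque": joint torques, N m; "eef_pos": TCP position; "orientation": TCP orientation; "force": force on the tool from outside, world axes, zero at the start; "wrist_torque": the same for the moment, N m; "opening": opening from 0.0 (shut) to 1.0 (fully open); "grip_force": force on a finger pad.
Only numpy, scipy, OpenCV 4.12 (cv2) and the standard library are available. Lean on these libraries where they do the work, as an engineer would, in place of code of your own. Each camera call takes 0.05 s, during which the arm holds its last target. There are 200 camera calls.

### The job

Free the booklet in the book cradle: take the round wooden grip of the sprung keeper arm, lift it, swing it round against its spring over and past the steel catch, let it down fully behind the catch and let go, so that the catch holds the arm open. Leave the booklet where it lies in its bed, and do not knock the paste pot or the round weight beside the cradle.

Things in the scene. Friction and masses are not known exactly. Their poses are not given: they have to be found in the camera images.
- keeper_grip (a point): middle of the round upright wooden grip on the keeper arm (22 mm diameter, 44 mm tall, its top 93 mm above the table when the arm is down, this point 71 mm). The arm is a flat steel bar 18 mm wide, 8 mm thick, its top face 39 mm above the table when down. The grip stands 130 mm from the pivot axis, goes round with the arm and always stays upright.
- keeper_pivot (a point): foot of the upright steel post on which the arm turns, on its axis, at the board's top face (12 mm above the table). The board is plywood, 220 x 300 x 12 mm, fixed to the table; the post reaches 110 mm above the table. This point's x axis is the board's: to its far side; y to its left.
- catch_top (a point): middle of the top edge of the catch, a fixed upright steel tab on the board, 30 mm long along the open arm (80 to 110 mm from the pivot axis), 8 mm thick, its top 45 mm above the table: 14 mm above the underside of the lowered arm, which must be lifted 16 mm or more to pass over it (20 to 25 mm is comfortable).
- keeper_swing (a joint): arm angle about the post, rad: 0 at rest over the booklet (arm points 135 deg clockwise from the board's x axis), growing clockwise seen from above, by the board's near side, to a stop at 1.75. A torsion spring drives it to 0: 1.4 N at the grip at 0, 3.3 N at 1.4. It comes down clear of the catch between 1.43 and 1.75; let go there, it rests against the catch at about 1.40.
- keeper_lift (a joint): height in m by which the arm is lifted on its post: 0 down, 0.035 at most. Its weight and a light spring (about 3 to 4 N together) bring it down.
- booklet: closed dark booklet, 121 x 92 x 15 mm, lying loose in the bed at the board's right, under the arm; origin at the centre of its underside.
- paste_pot: open white pot, 65 mm across, 44 mm tall, loose on the table at the left of the board; origin at the centre of its underside.
- weight: turned pale wooden paper weight with a knob on top, 52 mm across, 46 mm tall, loose on the table at the right of the board; origin at the centre of its underside.

How it is judged:
By the outcome, as a careful person would: the job done as asked, in the order asked, and still so for the second after the job is handed in, with the robot touching nothing.
It also fails if it takes over 38 s, if anything falls off the work surface, if the arm or the gripper's body presses on something with over 40 N, if the wrist force passes 120 N, or if a joint passes its speed limit or range.

## Working session

There is one attempt and no reset: what is moved stays moved. The work goes in short steps, Python scripts to look and compute and a tool call to move; the robot and the scene stay as the last step left them, time stands still between calls to the robot, and variables do not carry over. Pictures are saved under pics/ and viewed, at most 10 in all, crops included, and the job is handed in when it is done.

Besides the shell and the picture viewer there is one more tool, called as a command line: name --argument value ..., lists and objects as JSON in quotes. drive_tool: Moves the arm, as the interface text tells. Its arguments: {"type":"object","properties":{"increments":{"type":"array","items":{"type":"number"}}},"required":["increments"]}

```bash
mkdir -p pics
cat > h.py <<'E'
import numpy as np, cv2
from cell import env
def cal(n):
    c=env.calibration(n); K=np.array([[c['fx'],0,c['cx']],[0,c['fy'],c['cy']],[0,0,1.]])
    R=cv2.Rodrigues(np.array(c['rvec'],float))[0]; t=np.array(c['tvec'],float).ravel()
    return K,R,t
def ray(n,u,v,z,c=None):
    K,R,t=c or cal(n); d=R.T@np.linalg.inv(K)@np.array([u,v,1.]); o=-R.T@t
    return o+d*(z-o[2])/d[2]
def proj(n,p,c=None):
    K,R,t=c or cal(n); q=K@(R@np.array(p,float)+t); return q[:2]/q[2]
def snap(n,f):
    im=env.snapshot(n); cv2.imwrite('pics/'+f,cv2.cvtColor(im,cv2.COLOR_RGB2BGR)); return im
E
python3 - <<'E'
from h import *
a=snap('scene','s0.png');b=snap('side','d0.png')
cv2.imwrite('pics/both.png',cv2.resize(cv2.cvtColor(np.vstack([a]),cv2.COLOR_RGB2BGR),(800,600)))
for n in('scene','side'):
    K,R,t=cal(n);print(n,-R.T@t,R[2])
print(env.read_state()['orientation'],env.nose_length)
E
```

```text
scene [-0.09556702  0.57187006  0.82963878] [ 0.55253677 -0.45046554 -0.70127307]
side [0.30117623 0.886794   0.4974992 ] [ 0.20520552 -0.85693408 -0.47281569]
[[-8.46979732e-06  9.99998488e-01 -1.73912594e-03]
 [ 9.99999994e-01  8.27248089e-06 -1.13464400e-04]
 [-1.13449842e-04 -1.73912689e-03 -9.99998481e-01]] 0.014
```

View pics/s0.png

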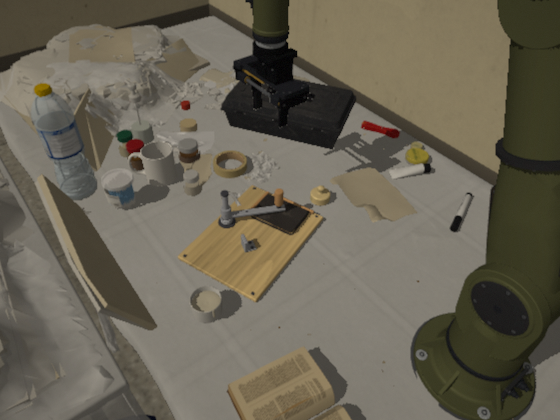

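View pics/d0.png

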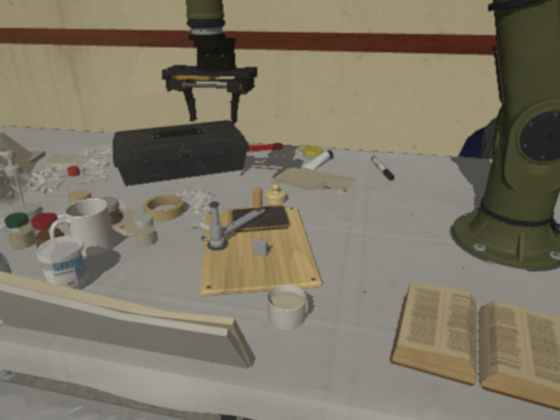

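Scene: post at about (226,210), grip (279,198), catch (247,242), weight (320,195), pot (206,303). Side: post (216,228), grip (257,197), catch (261,246). I'll enlarge both views for precise pixels.

Run:
```python
import cv2,numpy as np
a=cv2.imread('pics/s0.png')[175:325,170:345];b=cv2.imread('pics/d0.png')[175:325,185:335]
cv2.imwrite('pics/c.png',np.vstack([np.hstack([cv2.resize(a[:,:175],(400,343),interpolation=2),cv2.resize(b,(400,400),interpolation=2)[:343]])]))
a=cv2.resize(a,None,fx=4,fy=4,interpolation=2);cv2.imwrite('pics/ca.png',a)
b=cv2.resize(b,None,fx=4,fy=4,interpolation=2);cv2.imwrite('pics/cb.png',b)
```

```text
(no output)
```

View pics/ca.png

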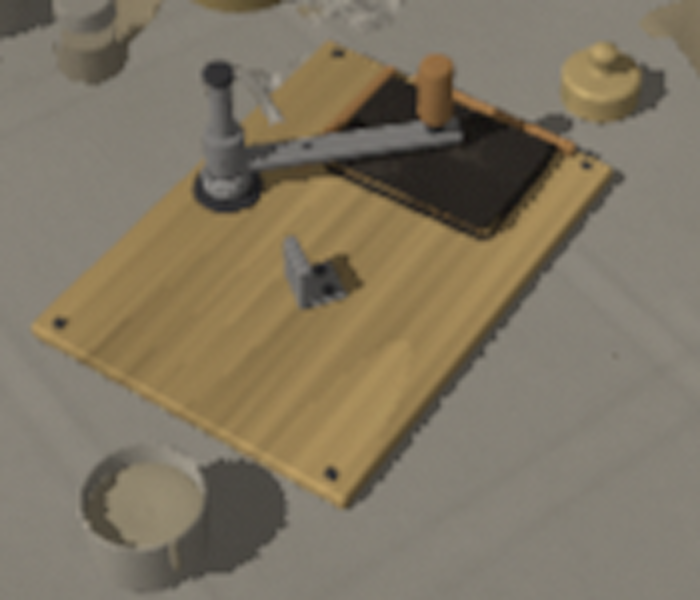

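View pics/cb.png

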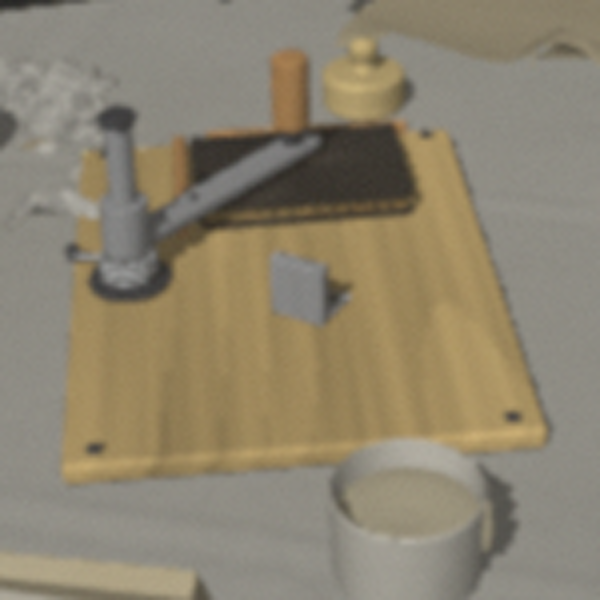

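Crops (4x): grip top at ca (435,63) / cb (290,55); post top at ca (217,72) / cb (117,118); catch top at ca (294,257) / cb (300,260); weight knob at ca (603,50); pot rim centre at ca (143,497).

Run:
```python
from h import *
A=lambda u,v,z:ray('scene',170+(u-1.5)/4,175+(v-1.5)/4,z)[:2]
B=lambda u,v,z:ray('side',185+(u-1.5)/4,175+(v-1.5)/4,z)[:2]
np.set_printoptions(precision=4,suppress=True)
g=(A(435,63,.093),B(290,55,.093));p=(A(217,72,.11),B(117,118,.11));c=(A(294,257,.045),B(300,260,.045))
print('grip',*g,'post',*p,'catch',*c)
print('pot',A(143,497,.044),B(411,487,.044),'w',A(603,50,.046),B(364,46,.046))
print('corners near-right,near-left,farleft',A(622,172,.012),A(345,500,.012),A(35,328,.012),A(332,43,.012))
G=np.mean(g,0);P=np.mean(p,0);C=np.mean(c,0)
for X in(G,C): d=X-P;print(np.hypot(*d),np.degrees(np.arctan2(d[1],d[0])))
K=cal('scene')
```

```text
grip [0.5395 0.0545] [0.5391 0.0593] post [0.5941 0.1725] [0.5928 0.1811] catch [0.4986 0.1875] [0.5004 0.1881]
pot [0.4111 0.3419] [0.4124 0.3441] w [ 0.5253 -0.0729] [ 0.5256 -0.0588]
corners near-right,near-left,farleft [ 0.459  -0.0335] [0.3658 0.2487] [0.5677 0.3208] [0.6663 0.0407]
0.13157732124072172 -114.29912438185058
0.09456522710707113 173.35730291566776
```

Two views agree (grip ≈ (0.539, 0.058), pivot ≈ (0.5935, 0.177), board yaw ≈ 19.7°). Next I move above the grip.

drive_tool --increments '[0.6, -1.1, 0.8, 0, 0, 0, 60, 1.2, -2.2, 1.7, 0, 0, 0, 60, 1.8, -3.3, 2.4, 0, 0, 0, 60, 2.3, -4.4, 2.8, 0, 0, 0, 60, 2.3, -4.45, 2.8, 0, 0, 0, 60, 2.3, -4.45, 2.8, 0, 0, 0, 60, 2.3, -4.45, 2.8, 0, 0, 0, 60]'

```text
clock: 0.8
eef_pos: [0.5399, 0.0568, 0.1672]
orientation: [[0.001, 1.0, 0.002], [1.0, -0.001, -0.0], [-0.0, 0.002, -1.0]]
force: [0.2, -0.3, 0.3]
opening: 0.691
grip_force: 0.0
```

Run:
```python
from h import *
np.set_printoptions(precision=4,suppress=True)
s=env.read_state();c=cal('wrist');a=snap('wrist','w0.png')
print(s['eef_pos'],s['orientation'],s['force'],s['joint_pos'])
h=cv2.cvtColor(a,cv2.COLOR_RGB2HSV)
print('pred grip top',proj('wrist',[.539,.058,.093],c),-c[1].T@c[2])
np.savez('w0.npz',K=c[0],R=c[1],t=c[2])
```

```text
[0.5399 0.0568 0.1672] [[ 0.0009  1.      0.0017]
 [ 1.     -0.0009 -0.0002]
 [-0.0002  0.0017 -1.    ]] [ 0.2283 -0.2844  0.3016] [-0.0446  0.1443 -0.1191  1.8077  0.019   1.189  -0.1705]
pred grip top [276.0667 221.4994] [0.5397 0.1365 0.3158]
```

View pics/w0.png

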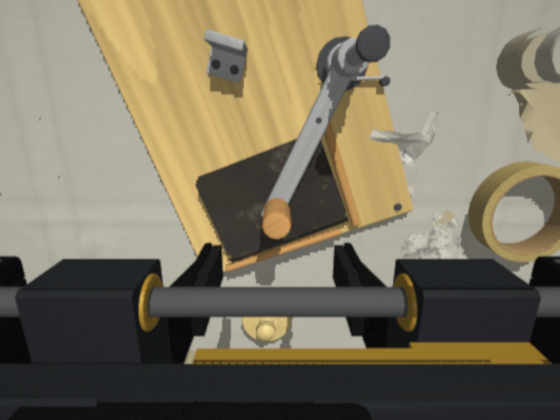

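Wrist view: grip top at about (277,223), where predicted; post top (373,43); catch top edge from (207,34) to (244,44); weight at (265,325).

Run:
```python
from h import *
np.set_printoptions(precision=4,suppress=True)
f=np.load('w0.npz');c=(f['K'],f['R'],f['t'])
for n,u,v,z in(('grip',277,223,.093),('post',373,43,.11),('c1',207,34,.045),('c2',244,44,.045)):print(n,ray('',u,v,z,c))
```

```text
grip [0.5397 0.0569 0.093 ]
post [0.5946 0.1717 0.11  ]
c1 [0.4878 0.189  0.045 ]
c2 [0.5151 0.1822 0.045 ]
```

drive_tool --increments '[0, 0, 1.2, 0, 0, 0, 60, 0, 0, 2.4, 0, 0, 0, 60, 0, 0, 3.4, 0, 0, 0, 60, 0, 0, 3.7, 0, 0, 0, 60, 0, 0, 3.7, 0, 0, 0, 60, 0, 0, 3.7, 0, 0, 0, 15, 0, 0, 3.7, 0, 0, 0, 15, 0, 0, 3.7, 0, 0, 0, 15, 0, 0, 3.7, 0, 0, 0, 15, 0, 0, 3.7, 0, 0, 0, 15, 0, 0, 3.7, 0, 0, 0, 15]'

```text
clock: 1.95
eef_pos: [0.5389, 0.0575, 0.0743]
orientation: [[-0.0, 1.0, 0.001], [1.0, 0.0, 0.0], [0.0, 0.001, -1.0]]
force: [0.6, -0.6, 0.0]
opening: 0.244
grip_force: 30.0
```

drive_tool --increments '[0, 0, -0.3, 0, 0, 0, 12, 0, 0, -0.6, 0, 0, 0, 12, 0, 0, -0.9, 0, 0, 0, 12, 0, 0, -0.96, 0, 0, 0, 12, 0, 0, -0.96, 0, 0, 0, 12]'

```text
clock: 2.45
eef_pos: [0.5389, 0.0578, 0.0985]
orientation: [[-0.0, 1.0, 0.001], [1.0, 0.0, 0.0], [0.0, 0.001, -1.0]]
force: [2.1, 2.7, -3.5]
opening: 0.242
grip_force: 30.0
```

```bash
cat > plan.py <<'E'
from h import *
import sys
from scipy.spatial.transform import Rotation as Ro
def plan(a0,a1,n,P=np.array([.5938,.1753])):
    s=env.read_state();T=np.array(s['eef_pos']);M=np.array(s['orientation'])
    print(T,s['force'],s['grip_force'],s['opening'])
    d=T[:2]-P;print('r',np.hypot(*d),'theta',(np.radians(-115.1)-np.arctan2(d[1],d[0]))%6.2832)
    for a in np.linspace(a0,a1,n+1)[1:]:
        q=np.radians(-115.1)-a; X=np.array([*(P+.13*np.array([np.cos(q),np.sin(q)])),T[2]])
        print(np.round(M.T@(X-T)/.025,2),'turn z',round(np.degrees(a-a0)/6,2))
plan(*map(float,sys.argv[1:3]),int(sys.argv[3]))
E
python3 plan.py 0 0.6 10
```

```text
[0.53893608 0.05784854 0.09847015] [ 2.11906642  2.65851875 -3.50365444] 29.999035522341728 0.2420792416245663
r 0.12963369668838254 theta 6.282121680833852
[ 0.13 -0.29 -0.  ] turn z 0.57
[ 0.29 -0.56 -0.  ] turn z 1.15
[ 0.46 -0.82 -0.  ] turn z 1.72
[ 0.65 -1.07 -0.  ] turn z 2.29
[ 0.85 -1.3  -0.  ] turn z 2.86
[ 1.07 -1.53 -0.  ] turn z 3.44
[ 1.3  -1.74 -0.  ] turn z 4.01
[ 1.54 -1.94 -0.  ] turn z 4.58
[ 1.79 -2.12 -0.  ] turn z 5.16
[ 2.06 -2.28 -0.  ] turn z 5.73
```

drive_tool --increments '[0.13, -0.29, 0, 0, 0, 0.57, 12, 0.29, -0.56, 0, 0, 0, 1.15, 12, 0.46, -0.82, 0, 0, 0, 1.72, 12, 0.65, -1.07, 0, 0, 0, 2.29, 12, 0.85, -1.3, 0, 0, 0, 2.86, 12, 1.07, -1.53, 0, 0, 0, 3.44, 12, 1.3, -1.74, 0, 0, 0, 4.0, 12, 1.54, -1.94, 0, 0, 0, 4.58, 12, 1.79, -2.12, 0, 0, 0, 5.16, 12, 2.06, -2.28, 0, 0, 0, 5.73, 12, 2.06, -2.28, 0, 0, 0, 5.73, 12]'

```text
clock: 3.55
eef_pos: [0.4837, 0.1096, 0.0988]
orientation: [[0.565, 0.825, 0.005], [0.825, -0.565, 0.0], [0.003, 0.004, -1.0]]
force: [6.6, 1.5, -4.7]
opening: 0.244
grip_force: 30.0
```

```bash
python3 plan.py 0.6 1.15 9;python3 -c "
from h import *
s=env.read_state();print(s['joint_pos'],s['wrist_torque'])"
```

```text
[0.48365813 0.1095747  0.09883907] [ 6.6372064   1.51170554 -4.73023046] 29.999213428236544 0.24366723914159336
r 0.12826163286933465 theta 0.5947047673454375
[ 0.09 -0.34 -0.  ] turn z 0.58
[ 0.25 -0.61 -0.  ] turn z 1.17
[ 0.43 -0.88 -0.  ] turn z 1.75
[ 0.62 -1.13 -0.  ] turn z 2.33
[ 0.83 -1.37 -0.  ] turn z 2.92
[ 1.05 -1.6  -0.  ] turn z 3.5
[ 1.29 -1.81 -0.  ] turn z 4.08
[ 1.54 -2.01 -0.  ] turn z 4.67
[ 1.8  -2.19 -0.  ] turn z 5.25
[-0.15943529  0.11475712 -0.12413012  1.98959857  0.01780099  1.03316439
 -0.89199136] [ 0.24302315 -1.30897733  0.01344061]
```

```bash
sed -i 's/P=np.array(\[.5938,.1753\])/P=np.array([.5953,.1755])/; s/P+.13\*/P+RR*/; s/    for a/    RR=np.hypot(*d)\n    for a/' plan.py; python3 plan.py 0.6 1.15 9
```

```text
[0.48365813 0.1095747  0.09883907] [ 6.6372064   1.51170554 -4.73023046] 29.999213428236544 0.24366723914159336
r 0.1296535853483446 theta 0.5993086025058423
[ 0.14 -0.29 -0.  ] turn z 0.58
[ 0.3  -0.56 -0.  ] turn z 1.17
[ 0.48 -0.82 -0.  ] turn z 1.75
[ 0.67 -1.07 -0.  ] turn z 2.33
[ 0.88 -1.31 -0.  ] turn z 2.92
[ 1.1  -1.54 -0.  ] turn z 3.5
[ 1.34 -1.75 -0.  ] turn z 4.08
[ 1.58 -1.95 -0.  ] turn z 4.67
[ 1.84 -2.13 -0.  ] turn z 5.25
```

drive_tool --increments '[0.14, -0.29, 0, 0, 0, 0.58, 12, 0.3, -0.56, 0, 0, 0, 1.17, 12, 0.48, -0.82, 0, 0, 0, 1.75, 12, 0.67, -1.07, 0, 0, 0, 2.33, 12, 0.88, -1.31, 0, 0, 0, 2.92, 12, 1.1, -1.54, 0, 0, 0, 3.5, 12, 1.34, -1.75, 0, 0, 0, 4.08, 12, 1.58, -1.95, 0, 0, 0, 4.67, 12, 1.84, -2.13, 0, 0, 0, 5.25, 12, 1.84, -2.13, 0, 0, 0, 5.25, 12]'

```text
clock: 4.55
eef_pos: [0.467, 0.1761, 0.0989]
orientation: [[0.913, 0.408, 0.006], [0.408, -0.913, -0.001], [0.005, 0.004, -1.0]]
force: [7.7, -2.3, -4.6]
opening: 0.247
grip_force: 30.0
```

```bash
python3 plan.py 1.15 1.58 7
```

```text
[0.46696332 0.17608432 0.09891568] [ 7.71948611 -2.29247509 -4.56356563] 30.001262733712792 0.2471756155836328
r 0.1283380141115343 theta 1.1372863725413458
[ 0.17 -0.34 -0.  ] turn z 0.59
[ 0.33 -0.61 -0.  ] turn z 1.17
[ 0.5  -0.87 -0.  ] turn z 1.76
[ 0.7  -1.13 -0.  ] turn z 2.35
[ 0.9  -1.36 -0.  ] turn z 2.93
[ 1.12 -1.59  0.  ] turn z 3.52
[ 1.36 -1.8   0.  ] turn z 4.11
```

drive_tool --increments '[0.2, -0.33, 0, 0, 0, 0.59, 12, 0.37, -0.61, 0, 0, 0, 1.17, 12, 0.55, -0.87, 0, 0, 0, 1.76, 12, 0.75, -1.13, 0, 0, 0, 2.35, 12, 0.95, -1.36, 0, 0, 0, 2.93, 12, 1.17, -1.59, 0, 0, 0, 3.52, 12, 1.42, -1.8, 0, 0, 0, 4.11, 12, 1.42, -1.8, 0, 0, 0, 4.11, 12]'

```text
clock: 5.35
eef_pos: [0.4804, 0.2293, 0.0979]
orientation: [[1.0, -0.012, 0.003], [-0.012, -1.0, -0.005], [0.003, 0.005, -1.0]]
force: [5.9, -5.6, -3.3]
opening: 0.244
grip_force: 30.0
```

```bash
python3 plan.py 1.58 1.6 1
python3 - <<'E'
from h import *
a=snap('scene','s1.png')[155:325,130:345]
cv2.imwrite('pics/s1c.png',cv2.resize(a[:,:,::-1],None,fx=3.5,fy=3.5,interpolation=2))
E
```

```text
[0.48039499 0.22927768 0.09791936] [ 5.85227891 -5.59167641 -3.34588152] 30.001072087325156 0.24370523865469335
r 0.12686686042242779 theta 1.5704701424115575
[ 0.06 -0.14 -0.  ] turn z 0.19
```

View pics/s1c.png

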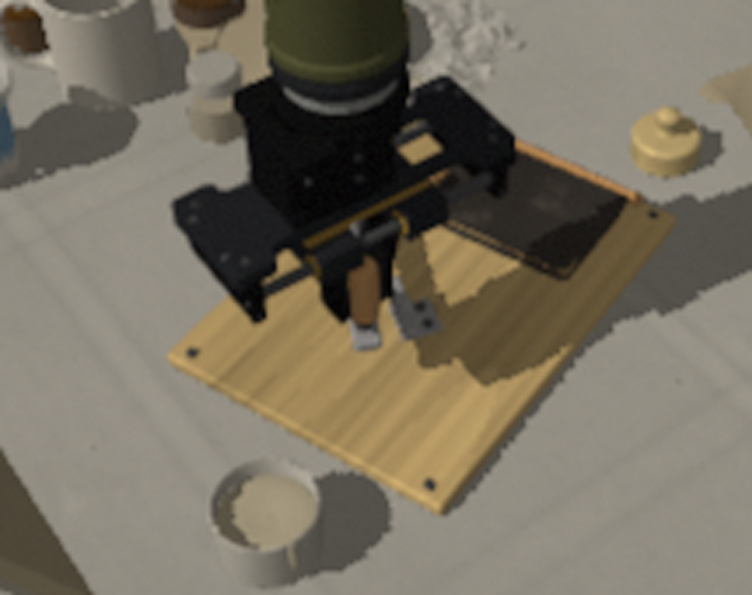

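The arm has cleared the catch: its end is at crop (366,335), on the pot side of the catch at (410,310). From the chord, the angle is about 1.54. I nudge it a little further, then lower.

drive_tool --increments '[0.1, -0.18, 0, 0, 0, 0.3, 12, 0.1, -0.18, 0.25, 0, 0, 0.3, 12, 0.1, -0.18, 0.5, 0, 0, 0.3, 12, 0.1, -0.18, 0.75, 0, 0, 0.3, 12, 0.1, -0.18, 0.95, 0, 0, 0.3, 12, 0.1, -0.18, 1.0, 0, 0, 0.3, 12, 0.1, -0.18, 1.0, 0, 0, 0.3, 12]'

```text
clock: 6.1
eef_pos: [0.4821, 0.2331, 0.0731]
orientation: [[0.999, -0.043, 0.002], [-0.043, -0.999, -0.005], [0.002, 0.005, -1.0]]
force: [2.6, -5.3, 0.5]
opening: 0.241
grip_force: 30.0
```

drive_tool --increments '[-0.08, 0.15, 0, 0, 0, -0.3, 12, -0.14, 0.3, 0, 0, 0, -0.7, 12, -0.19, 0.45, 0, 0, 0, -1.0, 12, -0.22, 0.56, 0, 0, 0, -1.2, 12, -0.22, 0.56, 0, 0, 0, -1.2, 12, -0.22, 0.56, 0, 0, 0, -1.2, 60, -0.22, 0.56, 0, 0, 0, -1.2, 60, -0.22, 0.56, 0, 0, 0, -1.2, 60, -0.22, 0.56, 0, 0, 0, -1.2, 60]'

```text
clock: 7.0
eef_pos: [0.4736, 0.223, 0.0729]
orientation: [[0.996, 0.085, -0.001], [0.085, -0.996, -0.001], [-0.001, 0.001, -1.0]]
force: [-0.6, -3.1, 1.2]
opening: 0.524
grip_force: 1.5
```

drive_tool --increments '[0, 0, 0, 0, 0, 0, 70, 0, 0, 0, 0, 0, 0, 70, 0, 0, 0, 0, 0, 0, 70, 0, 0, 0, 0, 0, 0, 70]'

```text
clock: 7.4
eef_pos: [0.4743, 0.2242, 0.0732]
orientation: [[0.996, 0.085, 0.001], [0.085, -0.996, 0.001], [0.001, -0.001, -1.0]]
force: [-0.6, -0.3, 0.4]
opening: 0.791
grip_force: 0.0
```

drive_tool --increments '[0, 0, -0.3, 0, 0, 0, 70, 0, 0, -0.8, 0, 0, 0, 70, 0, 0, -1.6, 0, 0, 0, 70, 0, 0, -2.6, 0, 0, 0, 70, 0, 0, -3.6, 0, 0, 0, 70, 0, 0, -4.6, 0, 0, 0, 70, 0, 0, -5.0, 0, 0, 0, 70, 0, 0, -5.0, 0, 0, 0, 70, 0, 0, -5.0, 0, 0, 0, 70]'

```text
clock: 8.3
eef_pos: [0.4739, 0.2231, 0.1975]
orientation: [[0.996, 0.085, -0.001], [0.085, -0.996, -0.0], [-0.001, 0.0, -1.0]]
force: [0.3, 0.0, 0.4]
opening: 0.803
grip_force: 0.0
```

Run:
```python
from h import *
a=snap('scene','s2.png')[155:325,130:345];b=snap('side','d2.png')[165:325,175:345]
o=np.hstack([cv2.resize(a,(400,316),interpolation=2),cv2.resize(b,(336,316),interpolation=2)])
cv2.imwrite('pics/f.png',o[:,:,::-1]);print(env.read_state()['eef_pos'])
```

```text
[0.47347291 0.22284549 0.19657944]
```

View pics/f.png

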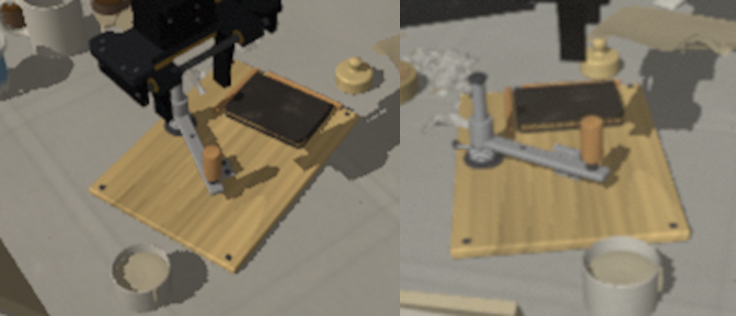

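The arm is down behind the catch, which holds it. The grip is at (211,165) in the left view and (592,142) in the right. The booklet, pot and weight are unmoved and the gripper is clear.

```bash
python3 -c "
from cell import env
print(env.job_done())"
```

```text
the job is handed in; nothing more can be done
None
```

The keeper arm is down behind the catch and held open, the booklet, paste pot and weight look undisturbed in the final pictures, and I handed the job in at about 8.4 s.

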